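# Index the lock latch round to the pointer by its star wheel

## Task

Two spoked index fixtures stand on the fitter's bench; one carries a lock latch with a projecting nose, the other a plain round flange. Turn the latch anticlockwise, as seen from above, until its nose points straight at the index pointer on its own guard, by pushing the wheel's spokes one after another through the open side of the guard; leave it standing there. Do not push on the latch itself, and do not touch the other fixture.

Things in the scene. Friction and masses are not known exactly. Their poses are not given: they have to be found in the camera images.
- latch_fixture: Fixed fixture: grey base 252 mm across, 12 thick (all mm); origin on the wheel axis at table level, z up. Star wheel: 6 level round spokes, 12 thick, out to 112 from the axis, centre line 50 above the table, free beneath. A guard (roof top 64 high, 52 to 124 from the axis) covers them save for the open side: 60 degrees either side of own -x (roughly towards the robot). Index pointer: dark bar on the roof at own +x, 66-121 from the axis, top at 74.
- latch_wheel (a joint): Latch wheel's angle, rad, growing anticlockwise from above; 0 = nose at the pointer. Spokes lie at this angle + 0, 60, .. 300 degrees, counted anticlockwise from the fixture's +x; one is right under the nose. Stops at -2.95 and 0.6. Starts between -2.75 and -2.0, more than one push in the open side can cover. Turns stiffly (2 N at a spoke's outer part), no clicks, stays where left.
- latch: Lock latch, brass, 7 mm thick, bolted on the wheel's hub and turning with it: round eye of 20 mm radius and one nose 16 mm wide reaching 46 mm from the axis. Origin on the axis at its underside, 57 mm above the table; bolt head's top 70 mm above the table. Own +x along the nose, z up.
- round_fixture: The other fixture, same build and size (252 mm across, 74 mm high), but with a plain round brass flange of 42 mm radius on its hub. Origin at the centre of its underside, on the table. To be left untouched.

How it is judged:
At the end, for the whole second after the job is handed in: The latch's nose points at the index pointer within 0.19 rad (11 degrees) either way and the wheel is at rest (value of joint latch_wheel between -0.19 and 0.19 rad and velocity of joint latch_wheel between -0.05 and 0.05 rad/s); the robot touches nothing.
It fails at once if the latch itself is pushed (more than 3 N) (contact force between any of the fingers, the arm and latch above 3 N).
It fails at once if the fixture with the round flange is touched (more than 2 N) (contact force between any of the fingers, the arm and round_fixture above 2 N).
It also fails if it takes over 54 s, if anything falls off the work surface, if the arm or the gripper's body presses on something with over 40 N, if the wrist force passes 120 N, or if a joint passes its speed limit or range.

## Robot

A 6-joint arm with a two-finger parallel gripper is mounted at the origin on the work surface. World frame = base frame: x ahead of the robot, y to its left, z up, the work surface at z = 0. Lengths are in m, angles in rad, forces in N, time in s.
With the tool pointing down it reaches from about 0.275 to 1 m from the base axis. Payload 8.4 kg.
Tool frame: the origin (TCP) lies on the centre line of the jaws, within the pads' length; the fingertips stand 17 mm ahead of it and the grasp point (between the pads) lies 2 mm behind it (bot.tcp_to_tips is the z of the fingertips in the tool frame, in m); z points along the fingers, y is the line along which they close (so a half turn about z gives the same grasp; the last joint's range is limited). The gripper opens to 85 mm and grips with 20 to 120 N. Pads are 22 mm wide; open, the fingers measure 114 mm over their backs; the gripper's body (76 mm by 85 mm) begins 54 mm behind the grasp point. The pads swing forward as they close: fully open they stand 13 mm farther back than shut.
Start: joints at [-0.002, 0.353, 1.633, -0, 1.155, -0.002], TCP at [0.625, -0, 0.248] pointing down, gripper open.
Joint ranges: [-2.63, 2.63], [-0.92, 2.1], [0.06, 2.66], [-1.3, 4.44], [0, 2.69], [-3.02, 3.02]. Speed limits (rad/s): [2.22, 2.22, 2.79, 3.14, 3.14, 3.14].

## Interface

Orientations are given as a unit quaternion [x, y, z, w].
In Python, from workcell import bot, hand, kinematics, get_obs, vision, hand_in gives the robot as it stands. The module is installed in compiled form; this text tells all that it offers. Calls block until the motion is done:
- bot.reach(position, orientation): joint-space move of the TCP to a pose.
- bot.servo_line(position, ori=None, velocity=0.15): straight line of the TCP; ori=None keeps the orientation; velocity is the mean speed in m/s.
- bot.goto_joints(angles): joint-space move.
- hand.move_gripper(opening, strength=None): finger opening in m; strength is the grip in N (None keeps the last); returns when the fingers have stopped.
- bot.dwell(seconds).
- kinematics.solve_ik(position, orientation): joint angles nearest the present ones, or None.
- get_obs(): the state.
- vision.read_camera(name): name is "scene" or "side" or "wrist"; returns a dict with "frame" (384x512x3 uint8, red, green, blue), "intrinsics" (3x3 intrinsics, pixels), "view" (4x4, takes a point from world to camera coordinates). Camera axes: x right, y down, z forward; pixel columns grow to the right and rows downward; lengths in m; the calibration is good to about 2 mm. A picture is of the moment at which its call begins. There is no depth.
A pose or a line that the arm cannot do raises bot.IKError and nothing moves.
- hand_in(): hands the job in; it is judged then, once.
The state is a dict: "time_s": time; "joint_pos": joint angles; "joint_vel": joint speeds; "joint_efforts": joint torques, N m; "position": TCP position; "orientation": TCP orientation; "wrist_force": force on the tool from outside, world axes, zero at the start; "ft_torque": the same for the moment, N m; "gripper_width": finger opening in m; "grip_force": force on a finger pad.
Only numpy, scipy, OpenCV 4.12 (cv2) and the standard library are available. Lean on these libraries where they do the work, as an engineer would, in place of code of your own. Each camera call takes 0.05 s, during which the arm holds its last target. There are 200 camera calls.

## Working session

There is one attempt and no reset: what is moved stays moved. The work goes in short steps, each a Python script; the robot and the scene stay as the last script left them, time stands still between calls to the robot, and variables do not carry over. Pictures are saved under pics/ and viewed, at most 10 in all, crops included, and the job is handed in when it is done.

```bash
mkdir -p pics; python3 - <<'E'
from workcell import *
import cv2,numpy as np
for n in("scene","side"):
    d=vision.read_camera(n);cv2.imwrite(f"pics/{n}0.png",cv2.resize(d["frame"][:,:,::-1],(800,600),interpolation=cv2.INTER_CUBIC))
    print(n,d["intrinsics"].tolist(),np.round(d["view"],4).tolist())
print(get_obs()["time_s"],get_obs()["orientation"])
E
```

```text
scene [[357.2328382429065, 0.0, 259.9098216869069], [0.0, 357.2328382429065, 193.53776008960088], [0.0, 0.0, 1.0]] [[-0.4744, 0.8803, -0.0, 0.2957], [0.6526, 0.3517, -0.6711, -0.3703], [-0.5908, -0.3183, -0.7413, 1.0587], [0.0, 0.0, 0.0, 1.0]]
side [[378.3135007877483, 0.0, 251.87880514636956], [0.0, 378.3135007877483, 194.9260445875215], [0.0, 0.0, 1.0]] [[-0.7527, -0.6579, -0.0243, 0.4779], [-0.3776, 0.4617, -0.8027, 0.2709], [0.5393, -0.595, -0.5959, 0.3722], [0.0, 0.0, 0.0, 1.0]]
0.1 [ 7.07113205e-01  7.07100062e-01 -4.55853630e-04 -4.58428978e-04]
```

View pics/scene0.png

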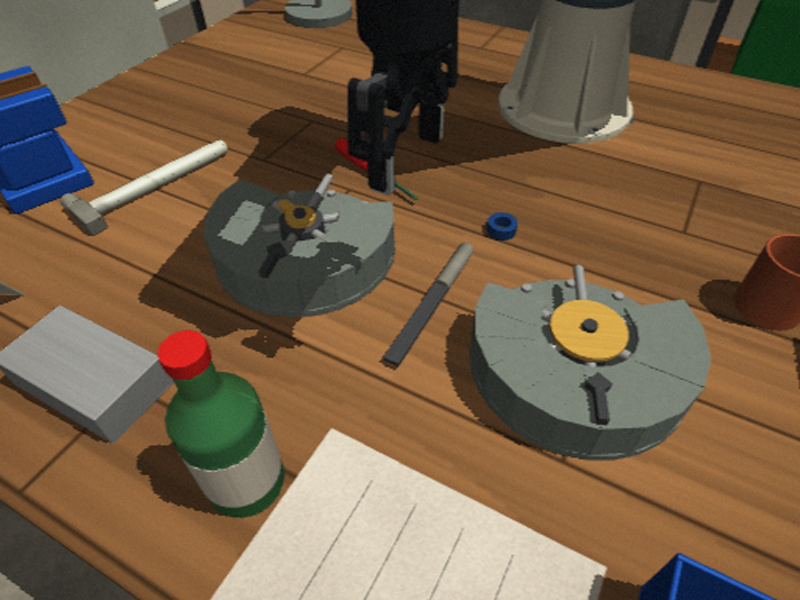

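View pics/side0.png

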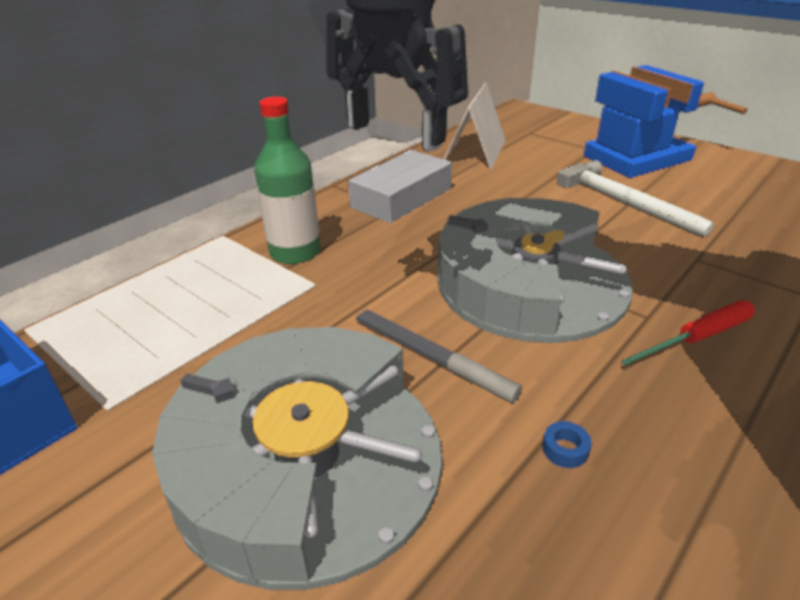

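The scene picture shows the latch fixture with its bolt head near (300,213) and pointer from (285,245) to (266,273). In the side picture the bolt head is near (538,239) and the pointer from (482,228) to (450,220). The round fixture's bolt is at (590,325) in scene and (300,411) in side.

```bash
cat > h.py <<'E'
from workcell import *
import cv2,numpy as np
from scipy.spatial.transform import Rotation as R
def ray(d,px,z):
    K,V=d["intrinsics"],d["view"]; r=V[:3,:3].T@np.linalg.solve(K,[*px,1]); c=-V[:3,:3].T@V[:3,3]
    return c+r*(z-c[2])/r[2]
def down(a):  # tool down, y axis (closing line) at world angle a
    y=np.array([np.cos(a),np.sin(a),0]);z=np.array([0,0,-1.]);return R.from_matrix(np.c_[np.cross(y,z),y,z]).as_quat()
def save(n,f,crop=None,s=1.5625):
    d=vision.read_camera(n);i=d["frame"][:,:,::-1]
    if crop: i=i[crop[1]:crop[3],crop[0]:crop[2]]
    cv2.imwrite(f"pics/{f}.png",cv2.resize(i,None,fx=s,fy=s,interpolation=cv2.INTER_CUBIC));return d
E
python3 - <<'E'
from h import *
s=1.5625
for n,P in dict(scene=[(300,213,.07),(285,245,.074),(266,273,.074),(590,325,.07)],side=[(538,239,.07),(482,228,.074),(450,220,.074),(300,411,.07)]).items():
    d=vision.read_camera(n)
    for u,v,z in P: print(n,ray(d,((u+.5)/s-.5,(v+.5)/s-.5),z).round(4))
    
d=vision.read_camera("wrist");V=d["view"];print("wrist cam",-V[:3,:3].T@V[:3,3],V[2,:3],d["intrinsics"][0,0],get_obs()["position"])
E
```

```text
scene [ 0.5619 -0.1925  0.07  ]
scene [ 0.6255 -0.1689  0.074 ]
scene [ 0.6757 -0.159   0.074 ]
scene [0.5698 0.198  0.07  ]
side [ 0.5569 -0.1888  0.07  ]
side [ 0.6236 -0.1622  0.074 ]
side [ 0.6686 -0.1538  0.074 ]
side [0.567 0.2   0.07 ]
wrist cam [0.62630904 0.07624017 0.37427291] [-8.29002618e-04 -2.97072466e-01 -9.54854577e-01] 325.4531288957388 [ 6.24792129e-01 -9.64944466e-07  2.47941041e-01]
```

Both views agree: fixture at about (0.559,-0.191) with yaw of about 0.29, and the pointer tip 118 mm from the axis (121 given). Next I look from above with the wrist camera.

```bash
python3 - <<'E'
from h import *
q=get_obs()["orientation"]
bot.reach([0.56,-0.267,0.30],q)
d=save("wrist","w1"); np.savez("w1.npz",**{k:d[k] for k in("intrinsics","view")})
print(get_obs()["time_s"])
E
```

```text
1.3833
```

View pics/w1.png

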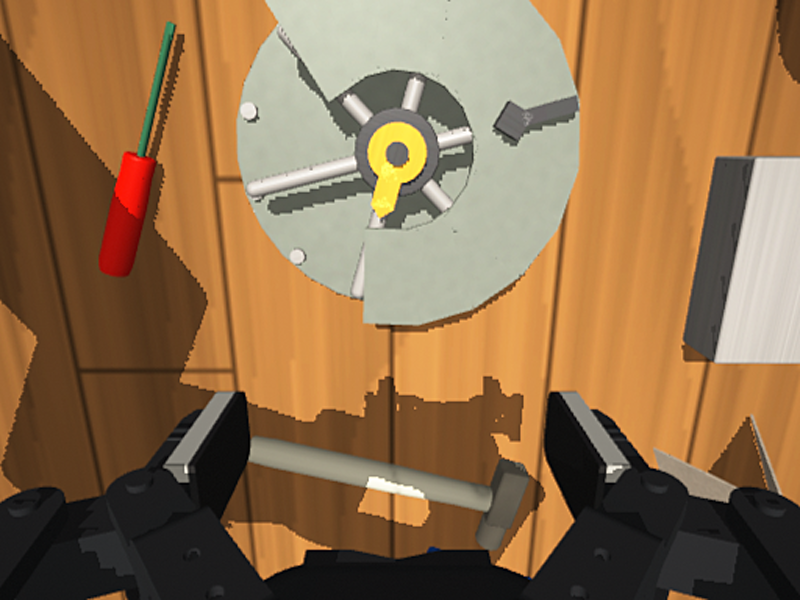

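Seen from above, the bolt is at (398,152) and the nose tip at (382,216). The pointer runs from (510,120) to (578,107), and the open-side spoke's tip is at (250,189). I'll compute the angles from these.

```bash
python3 - <<'E'
from h import *
d=np.load("w1.npz");s=1.5625
f=lambda u,v,z:ray(d,((u+.5)/s-.5,(v+.5)/s-.5),z)
c=f(398,152,.07);print("c",c)
for n,u,v,z in[("nose",382,216,.064),("ptr0",510,120,.074),("ptr1",578,106,.074),("spoke",250,189,.052),("openedgeA",365,323,.064),("edgeB",267,4,.064),("spk+x",471,135,.052)]:
    p=f(u,v,z)-c;print(n,np.hypot(p[0],p[1]).round(4),np.degrees(np.arctan2(p[1],p[0])).round(1))
print(bot.tcp_to_tips)
E
```

```text
c [ 0.56241969 -0.19584271  0.07      ]
nose 0.0451 -104.5
ptr0 0.0758 15.4
ptr1 0.1201 13.8
spoke 0.1098 -166.4
openedgeA 0.1267 -101.3
edgeB 0.122 132.7
spk+x 0.0523 12.3
0.017
```

The sizes check out: nose 45 mm against 46, pointer tip 120 against 121, spoke 110 against 112. Yaw is about 15° and the wheel sits at about -120.5°. First push: the spoke at relative 179°.

```bash
cat >> h.py <<'E'
C=np.array([.5615,-.194]);YAW=15.;r=.096
def pose(phi,tip):  # phi: fixture-relative deg
    a=np.radians(phi+YAW);return [*(C+r*np.array([np.cos(a),np.sin(a)])),tip+bot.tcp_to_tips],down(a-np.pi)
def push(a,b,v=.07,n=8,low=.033,high=.11):
    bot.reach(*pose(a,high)); bot.servo_line(*pose(a,low),velocity=.12)
    fm=0
    for p in np.linspace(a,b,max(2,int(round((b-a)/n))+1))[1:]:
        bot.servo_line(*pose(p,low),velocity=v); o=get_obs(); fm=max(fm,np.linalg.norm(o["wrist_force"]))
    print("end",o["position"],"wf",o["wrist_force"].round(2),"max",round(fm,1),"t",o["time_s"])
    bot.servo_line(*pose(b-4,low),velocity=v); bot.servo_line(*pose(b-4,high),velocity=.15)
E
python3 - <<'E'
from h import *
print(kinematics.solve_ik(*pose(160,.033)),kinematics.solve_ik(*pose(222,.033)))
hand.move_gripper(0.0)
push(160,222)
bot.reach([0.56,-0.267,0.30],down(0))
save("wrist","w2");print(get_obs()["time_s"])
E
```

```text
[-3.82177262e-01  4.53645960e-01  2.03807358e+00 -4.44089210e-16
  6.49873118e-01 -2.94910800e-01] [-4.97021148e-01  5.37598982e-01  1.87020237e+00 -4.44089210e-16
  7.33791303e-01 -1.49185882e+00]
end [ 0.50895775 -0.27418812  0.0499186 ] wf [ 0.15  0.91 -0.58] max 1.2 t 6.4667
8.3583
```

View pics/w2.png

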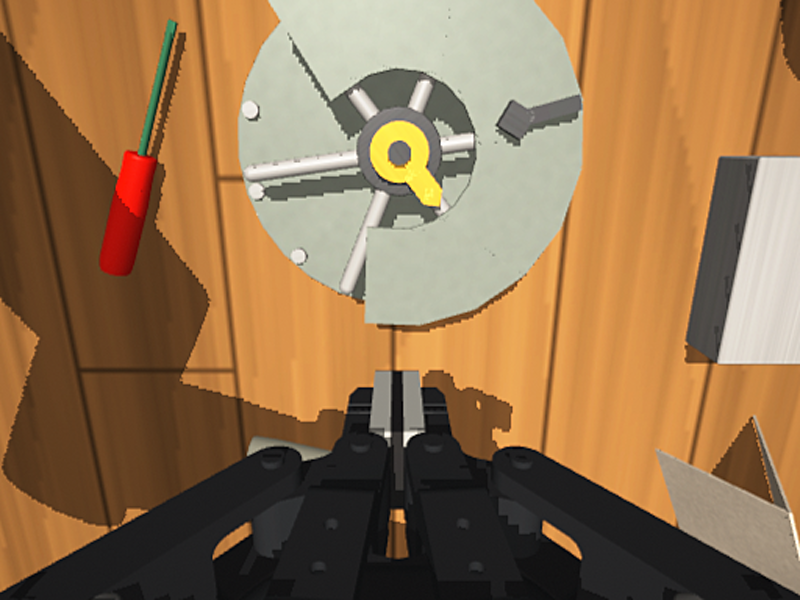

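The nose now points to (435,205) from the bolt at (400,151), so the wheel is at about -69° as expected. The next spoke's tip is at (248,175), and the second push follows.

```bash
python3 - <<'E'
from h import *
push(153,211)
bot.reach([0.56,-0.267,0.30],down(0))
d=save("wrist","w3");np.savez("w3.npz",**{k:d[k] for k in("intrinsics","view")});print(get_obs()["time_s"])
E
```

```text
end [ 0.49456406 -0.2626789   0.04990127] wf [-0.5  -0.12 -0.6 ] max 1.2 t 12.475
14.2167
```

View pics/w3.png

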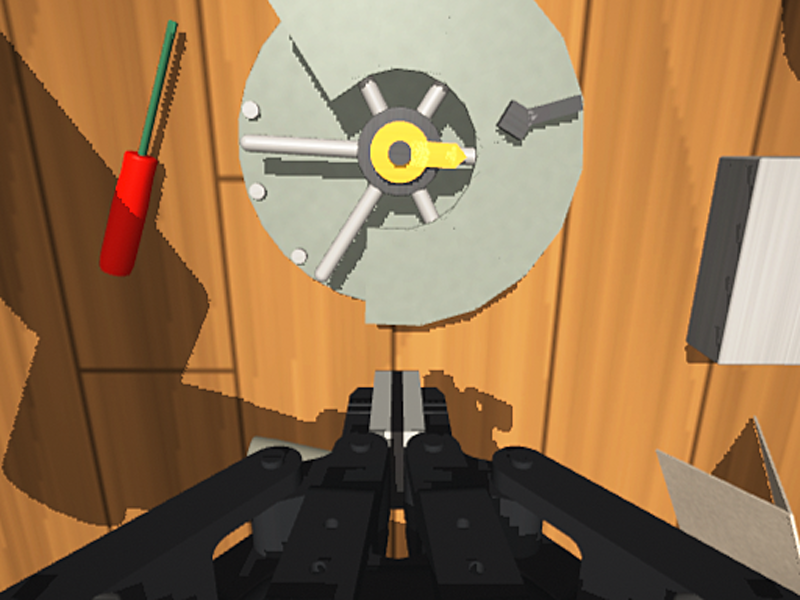

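The nose at (465,155) is at about -3° world, so about 18° short, which matches the model (spoke leads the finger by about 10.5°). The final push goes to 169.5°.

```bash
python3 - <<'E'
from h import *
push(143,169.5,v=.05)
bot.reach([0.56,-0.267,0.30],down(0))
d=save("wrist","w4");np.savez("w4.npz",**{k:d[k] for k in("intrinsics","view")});print(get_obs()["time_s"])
E
```

```text
end [ 0.46591159 -0.20134557  0.04999442] wf [-0.2   0.3   0.39] max 0.8 t 17.225
19.075
```

View pics/w4.png

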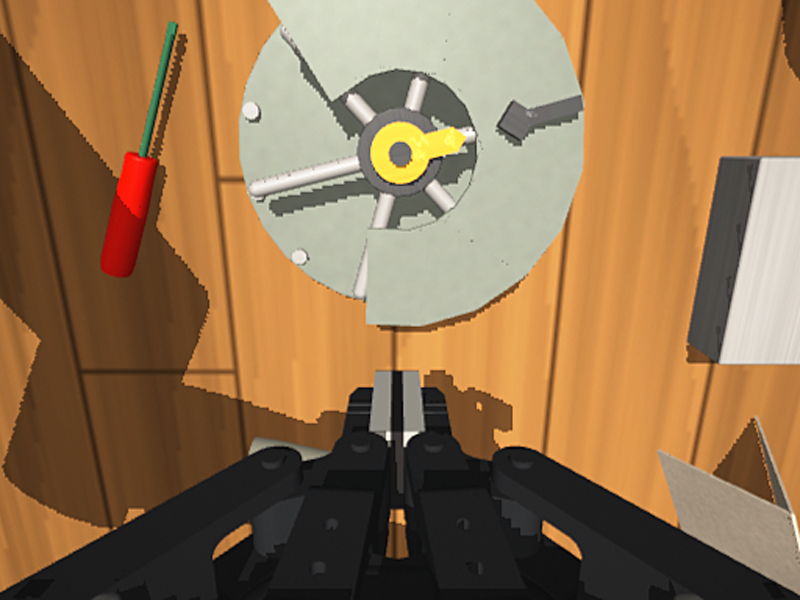

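The nose at (465,135) lies at about 15° world from the bolt at (401,152), in line with the pointer (tip at (580,103)). The arm is clear, so I hand in.

```bash
python3 -c "
from workcell import *
print(hand_in())"
```

```text
the job is handed in; nothing more can be done
None
```

The latch nose now points at the index pointer to within about 1–2° by camera estimate; it took three spoke pushes, about 19 s and a highest sampled wrist force of 1.2 N, no move was aimed at the latch or the round fixture, and the job is handed in (no verdict was returned).

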